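# Hang the finished coasters on the sloped drying rail

## Robot

A 6-joint arm with a two-finger parallel gripper is mounted at the origin on the work surface. World frame = base frame: x ahead of the robot, y to its left, z up, the work surface at z = 0. Lengths are in mm, angles in rad, forces in N, time in s.
With the tool pointing down it reaches from about 275 to 750 mm from the base axis. Payload 10.2 kg.
Tool frame: the origin (TCP) lies between the finger pads; the fingertips stand 17 mm ahead of it and the grasp point (between the pads) lies 2 mm behind it (tips_ahead is the distance from the TCP to the fingertips, in mm); z points along the fingers, y is the line along which they close (so a half turn about z gives the same grasp; the last joint's range is limited). The gripper opens to 85 mm and grips with 20 to 120 N. Pads are 22 mm wide; open, the fingers measure 114 mm over their backs; the gripper's body (76 mm by 85 mm) begins 54 mm behind the grasp point. The pads swing forward as they close: fully open they stand 13 mm farther back than shut.
Start: joints at [1.083, 0.313, 1.498, -0, 1.331, -0.223], TCP at [137.414, 506.704, 248.294] pointing down, gripper open.
Joint ranges: [-2.94, 2.94], [-0.97, 2.17], [0.19, 2.56], [-1.23, 4.37], [0.02, 3.11], [-2.88, 2.88]. Speed limits (rad/s): [2.39, 2.39, 3.01, 3.14, 3.14, 3.14].

## Interface

Orientations are given as a unit quaternion [w, x, y, z].
In Python, from rig import sense, capture, finish_job, boxes_of, tips_ahead gives the robot as it stands.
- The arm moves only by the tool drive_tool, never from a script. Its argument "commands" is text: rows parted by semicolons, each of 7 numbers parted by spaces: the shift along the world's x, y, z in units of 0.1 m (1.0 is 0.1 m), then the turn, a rotation vector about the world's x, y, z in units of pi/4 rad (1.0 is pi/4 rad), then the opening in per cent of the stroke, from 0 (shut) to 100 (fully open). A call has 1 to 20 rows; each row shifts and turns the commanded pose from where the row before left it; what a row does not reach is not made up. A row lasts 1/12 s, in which the tool goes at most 41.7 mm and 7.16 degrees, less where a joint would pass 70% of its speed; a pose out of reach is approached as far as the arm can. A call with a number of a shift or a turn outside -1 to 1 is refused whole. A call with a gripper value outside its range is refused whole. The fingers move at their own pace and stop on an object; "force" is the grip in N (left out, the last holds). Time passes only in rows, so rows that do not move let the fingers close. It gives the time, the measured TCP pose, the force, the opening and the grip force at its end, in the units of the state.
- sense(): the state, without advancing time (a new reading comes with each control period).
- capture(name): name is "scene" or "top" or "wrist"; returns a dict with "pixels" (384x512x3 uint8, blue, green, red), "fov_y" (degrees; the focal length in pixels is half the picture's height over the tangent of half this angle, whatever the lens; pixels are square), "cx", "cy" (the principal point, pixels), "position" and "attitude" of the camera in the world; the wrist camera has in their place "tool_from_camera" (4x4, takes a point from camera to tool coordinates, whose origin is the TCP and whose axes are the flange's). Camera axes: x right, y down, z forward; pixel columns grow to the right and rows downward; lengths in mm; the calibration is good to about 2 mm. A picture is of the moment at which its call begins: read the wrist's pose just before it. There is no depth.
- finish_job(): hands the job in; it is judged then, once.
Trained networks look in a picture, given as the dict that the camera call returned (one of the last four; its "shot" number tells which), for a name from the list of things; names that differ only in an ending like _2 or _b are one class to them, and where a whole thing is asked for, a point or a joint stands for the part that bears it (a point fixed in the world has none). Each returns a list of dicts, best first, with "confidence" (0 to 1); they miss things now and then, are a little off and sometimes report something else, mostly with a low value. They report only what shows in the picture. A call takes as long as a camera call.
- boxes_of(picture, name): "position" ([column, row] in pixels, amid what is visible of it).
The state is a dict: "time_s": time; "joints": joint angles; "dq": joint speeds; "tau": joint torques, N m; "eef_pos": TCP position; "ee_rot": TCP orientation; "force": force on the tool from outside, world axes, zero at the start; "wrist_torque": the same for the moment, N m; "grip_width": opening from 0.0 (shut) to 1.0 (fully open); "grip_force": force on a finger pad.
Only numpy, scipy, OpenCV 4.12 (cv2) and the standard library are available. Lean on these libraries where they do the work, as an engineer would, in place of code of your own. Each camera call takes 0.05 s, during which the arm holds its last target. There are 200 camera calls.

## Task

Hang the hexagonal mosaic coaster by its roller hanger on the raised end of the sloped rail, let go, and see that it rolls down to the rubber stop; then do the same with the round one, so that it comes to rest against the first. Then put the flat keeper blade fully down into the slot beside the rail, with its long arm across the rail, so that the row is locked in. Leave the oblong coaster in its rack and the cups and the glue bottle where they stand.

Things in the scene. Friction and masses are not known exactly. Their poses are not given: they have to be found in the camera images.
- rail: Sloped rail on two wooden end posts (at y +-210 mm, 22 mm wide; feet 14 mm high). Origin on the table under the bar's middle; y runs along the bar, uphill; x points across it, away from the robot. Bar 8 mm wide (x), 16 mm deep, 400 mm long, its top 182 mm high at y = 0, rising 123 mm per metre of y (7 degrees). Nothing else stands under it.
- rail_load (a point): Point on the bar's top near its raised end (y = 115 mm): place for a hanger's wheel midpoint, which then sits 9 mm above it. Bring the hanger in from the robot's side, its x along the rail's x, leg on the robot's side, wheels about 12 mm too high and coaster under the bar; then lower it. Let go here, it rolls down by itself in about 3 s.
- rail_stop (a point): Point on the bar's top at the face of the black rubber stop at the low end (block 36 mm high). A hanger's end, 49 mm from its middle, comes to rest on it.
- rail_slot (a point): Centre of the mouth of the keeper slot, in the top face of a small wooden block (44 by 26 mm) 38 mm beyond the bar, top 6 mm above the bar's top. Slot 30 mm across the rail (x) by 8 mm along it (y), 24 mm deep, vertical, edges chamfered 1.5 mm.
- rack: Wooden rack (60 by 330 by 24 mm) with three pockets 110 mm apart along its y, 18 mm deep, in which the three coasters stand upright, in any order; origin at the centre of its underside. Coasters lift straight up out of it.
- hex_grip (a point): Hexagonal coaster (wood, 70 mm across flats, 81 mm across corners, 16 mm thick, in the y-z plane) on its roller hanger, together 191 mm tall, 0.14 to 0.22 kg. Point: middle of the wooden grip tab on top: 12 mm thick (x), 36 mm wide (y), 40 mm tall; tab top 17 mm above the point, hanger's top plate (24 by 98 mm) 23 mm below.
- hex_mid (a point): Midpoint between the two wheels of the hexagonal coaster's hanger, 44 mm under its grip point, 130 mm above the coaster's lower edge. Wheels 50 mm apart along y, tread radius 9 mm, flanges 4 mm lower. The steel leg is 13 mm to -x; the C-shaped hanger is open to +x, down to 56 mm under this point, where the coaster begins, straight below the wheels.
- round_grip (a point): Middle of the grip tab of the round coaster (wood, 70 mm diameter, 16 mm thick); hanger, sizes and axes the same as for the hexagonal one.
- round_mid (a point): Midpoint between the two wheels of the round coaster's hanger, 44 mm under its grip point.
- oblong_grip (a point): Middle of the grip tab of the oblong coaster (50 mm wide, 70 mm tall), same hanger; it stays in the rack.
- keeper_grip (a point): Wooden grip (26 mm in x, 14 in y, 40 tall; top 16 mm above this point) of the keeper, an aluminium plate 5 mm thick (y): tongue 24 mm wide (x), 18 long, pointing down; above it a plate 72 by 34 mm with a long arm to -x. Tongue centre 10 mm to +x, shoulder 58 mm and tongue tip 76 mm below the point. Starts upright in a 60 mm high dark wooden stand, tongue in its slot. 50 to 80 g.
- keeper_tongue (a point): Centre of the keeper's tongue at shoulder height. It meets rail_slot when the keeper is fully home, with the keeper's x along the rail's x (arm across the bar, towards the robot).
- glue: Closed white glue bottle, 64 mm diameter, 190 mm tall; origin at its underside. Bystander.
- paper_cup: Paper cup, 76 mm wide, 90 mm tall; origin at its underside. Bystander.
- red_cup: Red plastic cup, 80 mm wide, 100 mm tall; origin at its underside. Bystander.

How it is judged:
By the outcome, as a careful person would: the job done as asked, in the order asked, and still so for the second after the job is handed in, with the robot touching nothing.
It also fails if it takes over 72 s, if anything falls off the work surface, if the arm or the gripper's body presses on something with over 40 N, if the wrist force passes 120 N, or if a joint passes its speed limit or range.

## Working session

There is one attempt and no reset: what is moved stays moved. The work goes in short steps, Python scripts to look and compute and a tool call to move; the robot and the scene stay as the last step left them, time stands still between calls to the robot, and variables do not carry over. Pictures are saved under pics/ and viewed, at most 10 in all, crops included, and the job is handed in when it is done.

Besides the shell and the picture viewer there is one more tool, called after "Call:" in YAML: its name, and indented under it one key for each argument. drive_tool: Moves the arm, as the interface text tells. Shifts and turns lie within -1 to 1; 1 stands for 0.1 m of shift or pi/4 rad of turn. Its arguments: {"type":"object","properties":{"commands":{"type":"string"},"force":{"type":"number"}},"required":["commands"]}

```bash
mkdir -p pics; ls; cat > h.py <<'E'
import numpy as np, cv2, json
from scipy.spatial.transform import Rotation as R
from rig import sense, capture, finish_job, boxes_of, tips_ahead
def q2R(q): return R.from_quat([q[1],q[2],q[3],q[0]]).as_matrix()
def cam(p, s=None):
    f=192/np.tan(np.radians(p['fov_y'])/2)
    if 'tool_from_camera' in p:
        T=np.array(p['tool_from_camera']); Rt=q2R(s['ee_rot'])
        return f,p['cx'],p['cy'],Rt@T[:3,:3],np.array(s['eef_pos'])+Rt@T[:3,3]
    a=np.array(p['attitude']); 
    return f,p['cx'],p['cy'],(a[:3,:3] if a.ndim==2 else q2R(a)),np.array(p['position'])
def ray(c,px):
    f,cx,cy,A,o=c; d=A@np.array([(px[0]-cx)/f,(px[1]-cy)/f,1]); return o,d/np.linalg.norm(d)
def proj(c,X):
    f,cx,cy,A,o=c; v=A.T@(np.array(X)-o); return np.array([cx+f*v[0]/v[2],cy+f*v[1]/v[2]])
def tri(rs):
    M=sum(np.eye(3)-np.outer(d,d) for o,d in rs); b=sum((np.eye(3)-np.outer(d,d))@o for o,d in rs)
    X=np.linalg.solve(M,b); return X,max(np.linalg.norm((np.eye(3)-np.outer(d,d))@(X-o)) for o,d in rs)
def atz(c,px,z):
    o,d=ray(c,px); return o+d*(z-o[2])/d[2]
def shot(n):
    s=sense(); p=capture(n); return p,cam(p,s)
E
python3 - <<'E'
from h import *
names="rail rail_load rail_stop rail_slot rack hex_grip hex_mid round_grip round_mid oblong_grip keeper_grip keeper_tongue glue paper_cup red_cup".split()
D={}
for n in ['scene','top','wrist']:
    p,c=shot(n); cv2.imwrite(f'pics/{n}0.png',p['pixels']); D[n]=(p,c)
    print(n,p['fov_y'],p['cx'],p['cy'],np.round(c[4]),np.round(c[3],2).tolist())
P={}
for k in names:
    rs=[];o=[]
    for n in D:
        b=boxes_of(D[n][0],k)
        o.append([(np.round(x['position']).astype(int).tolist(),round(x['confidence'],2)) for x in b[:2]])
        if b and b[0]['confidence']>.5: rs.append(ray(D[n][1],b[0]['position']))
    X=tri(rs) if len(rs)>1 else None
    print(k,o,None if X is None else (np.round(X[0],1),round(X[1],1)))
s=sense();print(s,tips_ahead)
E
```

```text
pics
scene 57.20803264752246 255.1335776479597 188.9298445986867 [1486.  318.  812.] [[-0.35, 0.51, -0.79], [0.94, 0.21, -0.28], [0.02, -0.83, -0.55]]
top 42.56158482867974 260.96622115488975 195.7583341659908 [ 246.  -24. 1403.] [[0.12, -0.97, 0.21], [-0.99, -0.12, 0.02], [0.0, -0.21, -0.98]]
wrist 68.54825293721834 256.1293280352445 190.70986869107105 [ 62. 527. 374.] [[0.26, 0.92, 0.29], [0.97, -0.25, -0.08], [-0.0, 0.3, -0.95]]
rail [[([238, 234], 0.79)], [([278, 146], 0.88)], []] (array([686.4, -23.4,  59.9]), np.float64(2.0))
rail_load [[([237, 232], 0.96)], [([282, 147], 0.71)], []] (array([682.5, -30.9,  62.1]), np.float64(7.2))
rail_stop [[([235, 231], 0.67)], [([280, 145], 0.71)], []] (array([685.7, -29.9,  70.6]), np.float64(1.0))
rail_slot [[([238, 232], 0.58)], [([280, 146], 0.63)], []] (array([683.2, -25.7,  65.7]), np.float64(5.2))
rack [[([250, 200], 0.57)], [([296, 240], 0.68), ([342, 233], 0.5)], []] (array([426.7, -94.2,   5.1]), np.float64(14.9))
hex_grip [[([240, 174], 0.6)], [([300, 235], 0.83)], []] (array([ 432.8, -113.4,  122.6]), np.float64(4.5))
hex_mid [[(
[... 972 characters left out ...]
[ 1.08259211e+00,  3.12905617e-01,  1.49771260e+00, -2.24348977e-05,
        1.33100485e+00, -2.23367485e-01]), 'dq': array([ 4.50173533e-04,  3.99493606e-04, -8.27786009e-04,  8.50924240e-05,
       -8.30263414e-04, -8.70187797e-04]), 'tau': array([ 9.05492948e-05, -4.12165511e+01, -2.59899884e+01, -1.79815956e-04,
        4.90175171e-04,  9.83722032e-06]), 'eef_pos': array([137.41976053, 506.69535284, 248.28655029]), 'ee_rot': array([ 4.91720699e-06,  1.32029082e-01,  9.91245843e-01, -1.80496775e-05]), 'force': array([ 0.02519964, -0.50928734,  0.35801196]), 'wrist_torque': array([ 7.61710775e-03, -2.07443801e-03, -6.98195985e-05]), 'grip_force': 0.0, 'grip_width': 1.0011889720876594} 17.0
```

```bash
python3 - <<'E'
import cv2
t=cv2.imread('pics/top0.png')[95:335,60:440]; cv2.imwrite('pics/topc.png',cv2.resize(t,None,fx=2.1,fy=2.1,interpolation=2))
t=cv2.imread('pics/scene0.png')[110:330,110:430]; cv2.imwrite('pics/scenec.png',cv2.resize(t,None,fx=2.5,fy=2.5,interpolation=2))
E
```

```text
(no output)
```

View pics/topc.png

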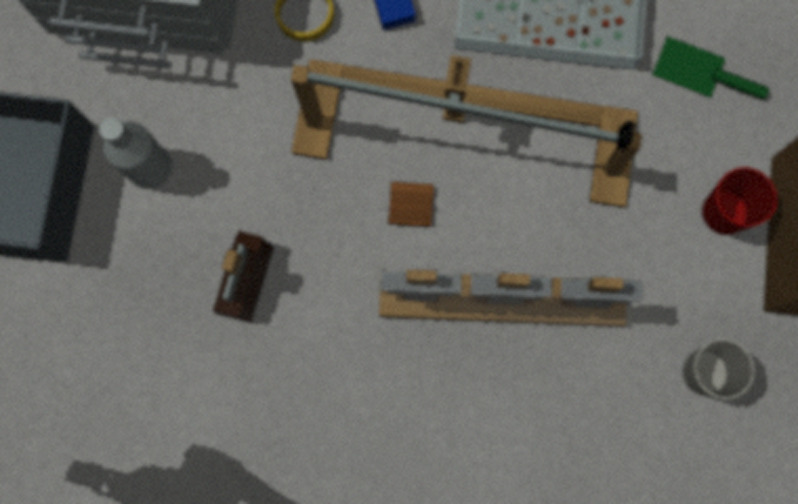

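View pics/scenec.png

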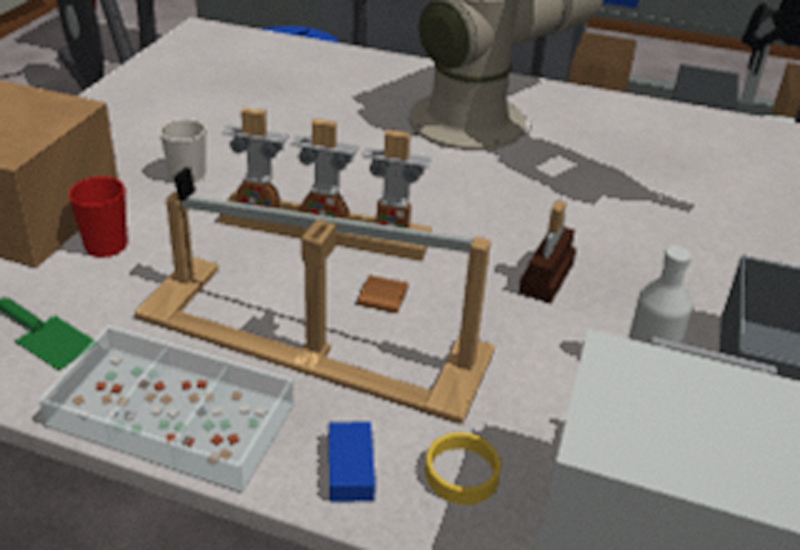

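```bash
python3 - <<'E'
from h import *
S={}
for n in ['scene','top']:
    p,c=shot(n); S[n]=c
import pickle; pickle.dump(S,open('cams.pkl','wb'))
t=lambda u,v:(u/2.1+60,v/2.1+95)
s=lambda u,v:(u/2.5+110,v/2.5+110)
for k,a,b in [('raised',(310,78),(475,243)),('stopface',(617,136),(196,203)),('slot',(455,90),(319,234)),('keeper',(231,260),(558,213)),
 ('tabL',(607,284),(253,122)),('tabM',(514,280),(324,133)),('tabR',(422,275),(397,145))]:
    X,e=tri([ray(S['top'],t(*a)),ray(S['scene'],s(*b))]); print(k,np.round(X,1),round(e,1))
p,c=shot('wrist'); f,cx,cy,A,o=c
s_=sense(); print(np.array(p['tool_from_camera']).round(3).tolist(), f)
E
```

```text
raised [655.1 162.  197.1] 3.2
stopface [ 641.6 -223.9  147.9] 5.5
slot [672.6 -22.5 170.7] 3.4
keeper [432.1 235.4 116.5] 0.6
tabL [ 450.2 -227.4  172.8] 1.0
tabM [ 441.3 -116.1  173.5] 1.0
tabR [433.7  -5.7 173.7] 1.2
[[0.0, -0.953, -0.303, 77.965], [1.0, 0.0, 0.001, 0.411], [-0.001, -0.303, 0.953, -126.239], [0.0, 0.0, 0.0, 1.0]] 281.73468263401503
```

Call:
drive_tool:
  commands: "0.18 -0.36 0.05 0 0 -0.092 100;0.18 -0.36 0.05 0 0 -0.092 100;0.18 -0.36 0.05 0 0 -0.092 100;0.18 -0.36 0.05 0 0 -0.092 100;0.18 -0.36 0.05 0 0 -0.092 100;0.18 -0.36 0.05 0 0 -0.092 100;0.18 -0.36 0.05 0 0 -0.092 100;0.18 -0.36 0.05 0 0 -0.092 100;0.18 -0.36 0.05 0 0 -0.092 100;0.18 -0.36 0.05 0 0 -0.092 100;0.18 -0.36 0.05 0 0 -0.092 100;0.18 -0.36 0.05 0 0 -0.092 100;0.18 -0.36 0.05 0 0 -0.092 100;0.18 -0.36 0.05 0 0 -0.092 100;0.18 -0.36 0.05 0 0 -0.092 100;0.18 -0.36 0.05 0 0 -0.092 100;0.18 -0.36 0.05 0 0 -0.092 100;0 0 0 0 0 0 100"
  force: 60

```text
time_s: 4.05
eef_pos: [445.2, -110.4, 333.0]
ee_rot: [0.0, 0.682, 0.731, -0.0]
force: [0.5, -0.2, -1.1]
grip_width: 0.999
grip_force: 0.0
```

```bash
python3 - <<'E'
from h import *
import pickle
p,c=shot('wrist'); pickle.dump((p,c),open('w1.pkl','wb'))
cv2.imwrite('pics/w1.png',cv2.resize(p['pixels'],None,fx=1.5,fy=1.5,interpolation=2))
for k in ['hex_grip','round_grip','oblong_grip','hex_mid','round_mid']:
    print(k,[(np.round(b['position']).tolist(),round(b['confidence'],2),np.round(atz(c,b['position'],165),1).tolist()) for b in boxes_of(p,k)[:2]])
print(sense()['time_s'],sense()['eef_pos'],sense()['ee_rot'])
E
```

```text
hex_grip [([251.0, 174.0], 0.7, [439.3, -107.6, 165.0])]
round_grip [([252.0, 258.0], 0.6, [447.2, -210.2, 165.0])]
oblong_grip [([250.0, 68.0], 0.77, [431.8, -3.0, 165.0]), ([443.0, 140.0], 0.22, [635.5, -57.4, 165.0])]
hex_mid [([252.0, 175.0], 0.57, [440.5, -108.5, 165.0])]
round_mid [([253.0, 260.0], 0.93, [448.2, -212.7, 165.0])]
4.35 [ 443.08019545 -104.24322201  333.50890782] [1.45696605e-04 6.78482522e-01 7.34616526e-01 7.73351008e-05]
```

View pics/w1.png

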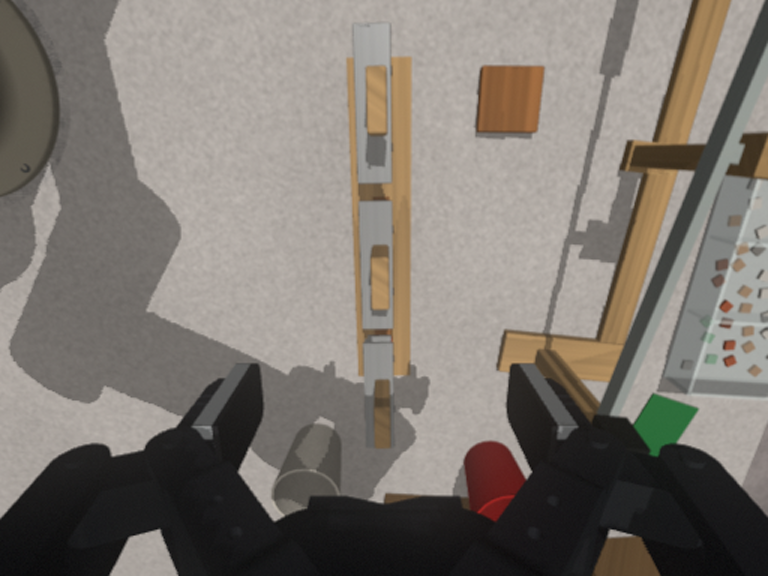

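Call:
drive_tool:
  commands: "-0.01 -0.05 -0.26 0 0 0 100;-0.01 -0.05 -0.26 0 0 0 100;0 -0.02 -0.26 0 0 0 100;0 0 0 0 0 0 100;0 0 0 0 0 0 100;0 0 0 0 0 0 100"

```text
time_s: 4.85
eef_pos: [441.9, -117.0, 257.1]
ee_rot: [0.001, 0.679, 0.734, 0.0]
force: [-0.1, 0.8, 0.9]
grip_width: 1.001
grip_force: 0.0
```

```bash
python3 - <<'E'
from h import *
import pickle
p,c=shot('wrist'); pickle.dump((p,c),open('w2.pkl','wb'))
cv2.imwrite('pics/w2.png',cv2.resize(p['pixels'][60:340,150:370],None,fx=2.1,fy=2.1,interpolation=2))
for k in ['hex_grip','round_grip','hex_mid']:
    print(k,[(np.round(b['position']).tolist(),round(b['confidence'],2),np.round(atz(c,b['position'],180),1).tolist()) for b in boxes_of(p,k)[:2]])
print(sense()['time_s'],sense()['eef_pos'],sense()['ee_rot'])
E
```

```text
hex_grip [([255.0, 188.0], 0.88, [440.1, -101.9, 180.0]), ([254.0, 290.0], 0.29, [445.5, -191.9, 180.0])]
round_grip [([252.0, 289.0], 0.65, [444.4, -191.7, 180.0])]
hex_mid [([257.0, 190.0], 0.67, [441.1, -102.7, 180.0])]
5.05 [ 441.77731346 -117.27735063  256.45688055] [1.03618872e-03 6.78979118e-01 7.34156814e-01 2.37937453e-04]
```

View pics/w2.png

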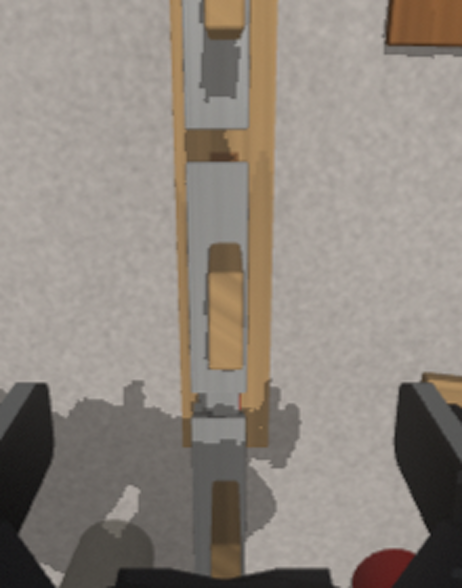

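```bash
python3 - <<'E'
from h import *
import pickle
S=pickle.load(open('cams.pkl','rb')); p,c=pickle.load(open('w2.pkl','rb'))
k=lambda u,v:(u/2.1+150,v/2.1+60)
for z in (190,197): print([np.round(atz(c,k(*q),z),1)[:2].tolist() for q in [(208,272),(243,271),(244,369),(209,369),(226,320)]])
print(tri([ray(c,k(226,320)),ray(S['top'],(514/2.1+60,278/2.1+95))]),tri([ray(c,k(226,320)),ray(S['scene'],(324/2.5+110,122/2.5+110))]))
# plate edges
print([np.round(atz(c,k(*q),157),1)[:2].tolist() for q in [(186,162),(248,162),(192,416),(245,416)]])
E
```

```text
[[435.3, -99.9], [447.2, -98.6], [450.9, -135.5], [438.3, -136.5], [442.9, -117.0]]
[[435.3, -97.7], [446.8, -96.5], [450.3, -132.0], [438.2, -133.0], [442.6, -114.2]]
(array([ 441.91932787, -115.70030048,  192.34940233]), np.float64(0.9527100191627937)) (array([ 442.66771169, -115.1417296 ,  192.89822922]), np.float64(0.6839016655266978))
[[423.9, -67.4], [447.3, -65.6], [433.1, -176.2], [456.0, -174.4]]
```

Call:
drive_tool:
  commands: "0.01 0.02 -0.38 0 0 0 100;0 0 -0.38 0 0 0 100;0 0 0 0 0 0 100;0 0 0 0 0 0 0;0 0 0 0 0 0 0;0 0 0 0 0 0 0;0 0 0 0 0 0 0;0 0 0 0 0 0 0;0 0 0 0 0 0 0;0 0 0 0 0 0 0"
  force: 60

```text
time_s: 5.88
eef_pos: [442.8, -115.5, 180.1]
ee_rot: [0.001, 0.679, 0.734, 0.0]
force: [-0.4, 0.7, 5.4]
grip_width: 0.131
grip_force: 59.3
```

Call:
drive_tool:
  commands: "0 0 0.2 0 0 0 0;0 0 0.3 0 0 0 0;0 0 0.35 0 0 0 0;0 0 0.25 0 0 0 0;0.3 0 0 0 0 0 0;0.4 0 0 0 0 0 0;0.15 0.37 0 0 0 0 0;0.15 0.37 0 0 0 0 0;0.13 0.37 0 0 0 0 0;0.1 0.37 0 0 0 0 0;0.05 0.27 0 0 0 0 0;0.02 0.15 0 0 0 0 0;0 0 0 0 0 0 0;0 0 0 0 0 0 0;0 0 0 0 0 0 0"

```text
time_s: 7.13
eef_pos: [572.3, 73.9, 289.1]
ee_rot: [-0.0, 0.679, 0.734, -0.0]
force: [-0.2, -0.6, -0.5]
grip_width: 0.129
grip_force: 59.8
```

```bash
python3 - <<'E'
from h import *
import pickle
p,c=shot('wrist'); pickle.dump((p,c),open('w3.pkl','wb'))
cv2.imwrite('pics/w3.png',cv2.resize(p['pixels'],None,fx=1.5,fy=1.5,interpolation=2))
for k in ['rail_load','rail_slot','rail_stop','rail']:
    print(k,[(np.round(b['position']).tolist(),round(b['confidence'],2)) for b in boxes_of(p,k)[:2]])
s=sense();print(s['time_s'],s['eef_pos'],s['ee_rot'],s['force'],s['wrist_torque'])
E
```

```text
rail_load [([363.0, 129.0], 0.95)]
rail_slot [([364.0, 127.0], 0.6)]
rail_stop [([357.0, 130.0], 0.66)]
rail [([362.0, 132.0], 0.74)]
7.3833 [572.39835363  73.92080886 289.38069321] [ 3.49444582e-05  6.79562619e-01  7.33617507e-01 -1.00011645e-05] [-0.73746359 -0.69271453 -0.82658312] [ 0.00862899 -0.0314657  -0.0107772 ]
```

View pics/w3.png

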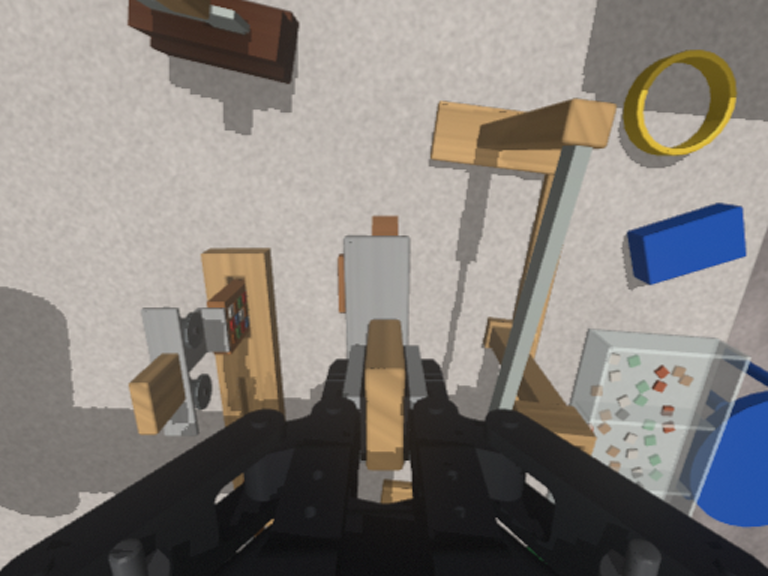

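```bash
python3 - <<'E'
import pickle,cv2
p,c=pickle.load(open('w3.pkl','rb'))
cv2.imwrite('pics/w3c.png',cv2.resize(p['pixels'][60:290,300:420],None,fx=2.6,fy=2.6,interpolation=cv2.INTER_CUBIC))
for r in (110,140,180,210,240): print(r,[tuple(int(x) for x in q) for q in p['pixels'][r,328:392]][::1] if 0 else p['pixels'][r,325:395].mean(1).round().astype(int).tolist())
E
```

```text
110 [95, 98, 98, 97, 98, 99, 122, 152, 154, 154, 156, 157, 155, 152, 151, 151, 150, 148, 147, 146, 147, 149, 150, 150, 151, 151, 152, 154, 153, 153, 154, 154, 155, 155, 155, 156, 155, 153, 153, 153, 150, 150, 149, 148, 148, 141, 112, 72, 73, 72, 72, 72, 72, 72, 91, 134, 163, 163, 163, 163, 163, 163, 163, 164, 163, 166, 176, 185, 183, 182]
140 [184, 185, 186, 187, 188, 187, 185, 183, 182, 181, 185, 188, 185, 182, 181, 182, 185, 187, 189, 190, 186, 185, 184, 183, 181, 183, 185, 185, 185, 187, 190, 191, 161, 69, 73, 98, 128, 122, 84, 77, 76, 75, 74, 75, 75, 84, 127, 165, 166, 165, 165, 166, 166, 165, 165, 165, 166, 177, 187, 190, 187, 187, 189, 187, 183, 179, 176, 179, 184, 186]
180 [187, 188, 186, 185, 185, 183, 182, 186, 189, 190, 189, 187, 185, 183, 182, 180, 177, 176, 179, 184, 191, 188, 184, 152, 74, 83, 92, 80, 79, 79, 79, 78, 79, 79, 118, 162, 165, 165, 165, 166, 165, 165, 165, 165, 161, 156, 170, 185, 186, 185, 183, 183, 183, 184, 188, 191, 191, 188, 186, 184, 182, 182, 182, 184, 183, 184, 186, 190, 189, 189]
210 [187, 189, 190, 190, 189, 187, 184, 184, 184, 186, 186, 185, 182, 183, 185, 187, 159, 83, 77, 79, 79, 79, 78, 79, 79, 105, 148, 163, 164, 164, 164, 163, 164, 164, 164, 161, 152, 146, 157, 176, 176, 181, 186, 186, 186, 186, 184, 179, 176, 180, 185, 185, 180, 177, 178, 178, 177, 181, 184, 188, 189, 185, 183, 184, 184, 184, 185, 180, 177, 178]
240 [122, 123, 122, 122, 121, 121, 112, 80, 65, 68, 76, 77, 78, 78, 77, 79, 104, 147, 165, 165, 165, 165, 165, 164, 164, 160, 131, 89, 90, 90, 94, 126, 164, 175, 176, 175, 177, 180, 180, 180, 181, 178, 176, 173, 177, 182, 182, 177, 175, 177, 177, 175, 179, 181, 178, 176, 175, 178, 181, 181, 178, 156, 116, 136, 145, 146, 145, 145, 145, 144]
```

View pics/w3c.png

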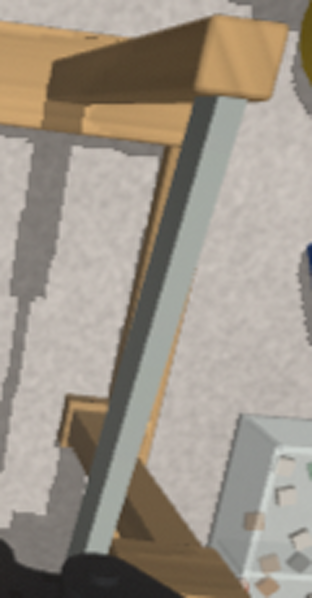

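```bash
cat > fit.py <<'E'
from h import *
import pickle
from scipy.optimize import least_squares
S=pickle.load(open('cams.pkl','rb')); p,c=pickle.load(open('w3.pkl','rb'))
L=[(379.5,110),(371,140),(359,180),(350.6,210),(341.7,240)]; Rr=[(391,110),(382.2,140),(369.5,180),(360.3,210),(351,240)]
def W(P,xl,yl):
    x,y,a,dz=P; return np.array([x+np.cos(a)*xl-np.sin(a)*yl,y+np.sin(a)*xl+np.cos(a)*yl,182+.123*yl+dz])
def res(P):
    r=[]
    for pts,xl in ((L,-4),(Rr,4)):
        a,b=proj(c,W(P,xl,199)),proj(c,W(P,xl,60)); d=b-a; n=np.array([-d[1],d[0]])/np.linalg.norm(d)
        r+=[(np.array(q)-a)@n for q in pts]
    r.append(proj(c,W(P,0,199))[1]-97.3)
    r+=list(.5*(proj(S['top'],W(P,0,199))-(310/2.1+60,78/2.1+95)))
    r+=list(.5*(proj(S['scene'],W(P,0,199))-(475/2.5+110,241/2.5+110)))
    r.append(P[3]/5)
    return r
if __name__=='__main__':
    s=least_squares(res,[648,-36,-.035,0]); print(s.x.round(3),np.round(s.fun,1)); print(W(s.x,0,115),'slot',W(s.x,38,0))
    s2=least_squares(lambda q:res([*q,0]),[648,-36,-.035]); print(s2.x.round(3),np.round(s2.fun,1),W([*s2.x,0],0,115))
    np.save('rail.npy',s.x)
    b=W(s.x,0,-186); print('proj stop top',(proj(S['top'],b)-[60,95])*2.1,'scene',(proj(S['scene'],b)-110)*2.5)
    b=W(s.x,38,0)+[0,0,6]; print('proj slot top',(proj(S['top'],b)-[60,95])*2.1,'scene',(proj(S['scene'],b)-110)*2.5)
E
python3 fit.py
```

```text
[ 6.51485e+02 -3.71730e+01 -3.90000e-02 -6.76000e-01] [ 0.2 -0.1  0.3 -0.   0.1 -0.  -0.4 -0.1 -0.1 -0.   0.  -0.6 -1.3 -0.6
 -0.4 -0.1]
[656.02403566  77.73719225 195.46941615] slot [689.45508715 -38.67313717 181.32441615]
[ 6.51181e+02 -3.72040e+01 -4.00000e-02] [ 0.2 -0.1  0.3 -0.1  0.1 -0.  -0.4 -0.  -0.1 -0.   0.  -0.6 -1.3 -0.6
 -0.5  0. ] [655.7237038   77.70595146 196.145     ]
proj stop top [613.78333423 132.95333355] scene [190.85403443 196.68669175]
proj slot top [472.75381301  73.71467584] scene [304.06813414 227.87585413]
```

Call:
drive_tool:
  commands: "0 0 -0.14 0.078 -0.003 -0.074 0;0 0 -0.14 0.078 -0.003 -0.074 0;0.1 0 0 0 0 0 0;0.25 0 0 0 0 0 0;0.25 0 0 0 0 0 0;0.17 0 0 0 0 0 0;0.065 -0.01 0 0 0 0 0;0 0 0 0 0 0 0;0 0 0 0 0 0 0;0 0 0 0 0 0 0"

```text
time_s: 8.22
eef_pos: [655.4, 73.6, 261.5]
ee_rot: [-0.04, 0.719, 0.692, 0.046]
force: [0.4, 0.1, -1.8]
grip_width: 0.131
grip_force: 59.8
```

```bash
python3 - <<'E'
from h import *
import pickle
p,c=shot('wrist'); pickle.dump((p,c),open('w4.pkl','wb'))
from fit import W
P=np.load('rail.npy')
for yl in (199,180,150,130): print(yl,[proj(c,W(P,x,yl)).round(1).tolist() for x in(-4,0,4)])
cv2.imwrite('pics/w4.png',cv2.resize(p['pixels'][0:290,140:370],None,fx=2,fy=2,interpolation=2))
s=sense();print(s['time_s'],s['eef_pos'],s['ee_rot'],s['force'],s['wrist_torque'])
E
```

```text
199 [[250.6, 97.1], [256.8, 97.1], [262.9, 97.1]]
180 [[250.7, 127.3], [256.7, 127.3], [262.7, 127.3]]
150 [[250.9, 171.3], [256.6, 171.3], [262.3, 171.3]]
130 [[251.0, 198.5], [256.6, 198.5], [262.1, 198.5]]
8.2667 [655.42326262  73.66036668 261.63524839] [-0.03977151  0.71935415  0.69194114  0.04653266] [ 0.20611274  0.33760144 -1.22483511] [-0.11070196 -0.00551524  0.00894679]
```

View pics/w4.png

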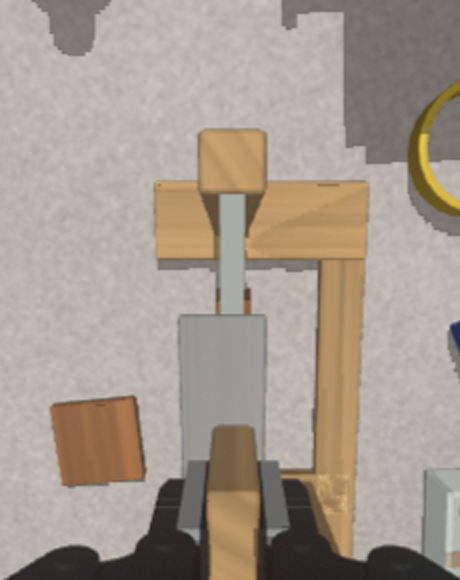

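Call:
drive_tool:
  commands: "0 0 -0.05 0 0 0 0;0 0 -0.04 0 0 0 0;0 0 -0.03 0 0 0 0;0 0 0 0 0 0 0;0 0 0 0 0 0 0"

```text
time_s: 8.68
eef_pos: [655.8, 73.7, 249.6]
ee_rot: [-0.04, 0.719, 0.692, 0.047]
force: [-1.2, 0.7, 2.6]
grip_width: 0.129
grip_force: 60.4
```

Call:
drive_tool:
  commands: "0 0 -0.01 0 0 0 0;0 0 -0.01 0 0 0 0;0 0 0 0 0 0 0;0 0 0 0 0 0 0"

```text
time_s: 9.02
eef_pos: [656.0, 73.6, 249.4]
ee_rot: [-0.039, 0.719, 0.692, 0.047]
force: [-4.1, -1.1, 11.1]
grip_width: 0.133
grip_force: 62.0
```

Call:
drive_tool:
  commands: "0 0 0.01 0 0 0 0;0 0 0 0 0 0 60;0 0 0 0 0 0 60;0 0 0 0 0 0 60;0 0 0 0 0 0 60;0 0 0.1 0 0 0 60;0 0 0.25 0 0 0 60;0 0 0.3 0 0 0 60;0 0 0.2 0 0 0 60"

```text
time_s: 9.77
eef_pos: [655.9, 73.7, 336.8]
ee_rot: [-0.039, 0.719, 0.692, 0.048]
force: [0.7, 0.9, 0.6]
grip_width: 0.603
grip_force: 0.0
```

```bash
python3 - <<'E'
from h import *
a,_=shot('top'); b,_=shot('scene')
cv2.imwrite('pics/ts1.png',np.vstack([cv2.resize(a['pixels'][95:255,160:440],None,fx=2,fy=2,interpolation=2)[:280],cv2.resize(b['pixels'][130:290,120:400],None,fx=2,fy=2,interpolation=2)]))
print(sense()['time_s'],sense()['eef_pos'])
E
```

```text
9.8667 [656.53800246  73.72457542 338.06844164]
```

View pics/ts1.png

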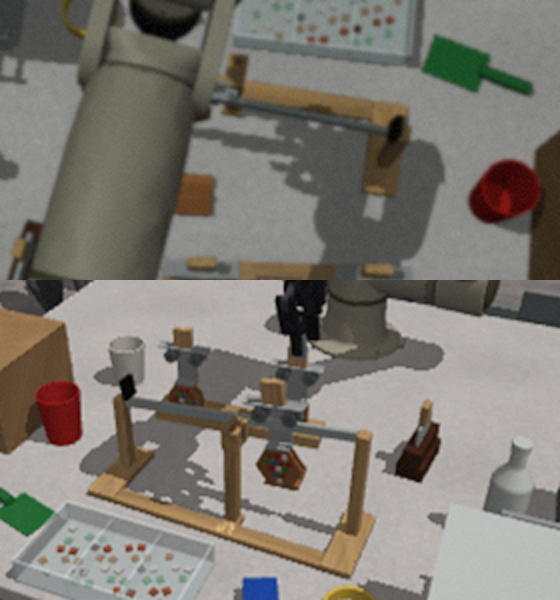

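Call:
drive_tool:
  commands: "-0.227 -0.332 0 -0.078 0.003 0 60;-0.227 -0.332 0 -0.078 0.003 0 60;-0.227 -0.332 0 0 0 0.074 60;-0.227 -0.332 0 0 0 0.074 60;-0.227 -0.332 0 0 0 0 60;-0.227 -0.332 0 0 0 0 60;-0.227 -0.332 0 0 0 0 100;-0.227 -0.332 0 0 0 0 100;-0.227 -0.332 0 0 0 0 100;0 0 -0.39 0 0 0 100;0 0 -0.39 0 0 0 100;0 0 0 0 0 0 100;0 0 0 0 0 0 100;0 0 0 0 0 0 100"

```text
time_s: 11.03
eef_pos: [452.4, -225.3, 257.4]
ee_rot: [0.004, 0.679, 0.734, 0.003]
force: [0.2, 0.5, 0.4]
grip_width: 1.0
grip_force: 0.0
```

```bash
python3 - <<'E'
from h import *
import pickle
p,c=shot('wrist'); pickle.dump((p,c),open('w5.pkl','wb'))
X=np.array([451.4,-224.7,196]); u=np.array([.0785,-.997,0]);v=np.array([.997,.0785,0])
im=p['pixels'].copy()
for a in(-18,18):
  for b in(-6,6): cv2.circle(im,tuple(int(round(q)) for q in proj(c,X+a*u+b*v)),1,(0,0,255),-1)
cv2.imwrite('pics/w5.png',cv2.resize(im[60:340,150:370],None,fx=2.1,fy=2.1,interpolation=2))
b,_=shot('scene'); sc=b['pixels']; 
cv2.imwrite('pics/w5s.png',np.hstack([cv2.resize(im[100:300,180:340],None,fx=2.4,fy=2.4,interpolation=2),cv2.resize(sc[130:290,140:300],(400,480))[:480]]) if 0 else np.hstack([cv2.resize(im[100:300,180:340],(384,480),interpolation=2),cv2.resize(sc[140:300,120:253],(400,480),interpolation=2)]))
s=sense();print(s['time_s'],s['eef_pos'],s['ee_rot'],s['joints'])
E
```

```text
11.1333 [ 452.51794751 -225.28118516  257.58604522] [0.00442791 0.67868873 0.73440805 0.00260908] [-0.6963817   0.25752583  1.54660162  0.00491635  1.32836423 -0.77636069]
```

View pics/w5s.png

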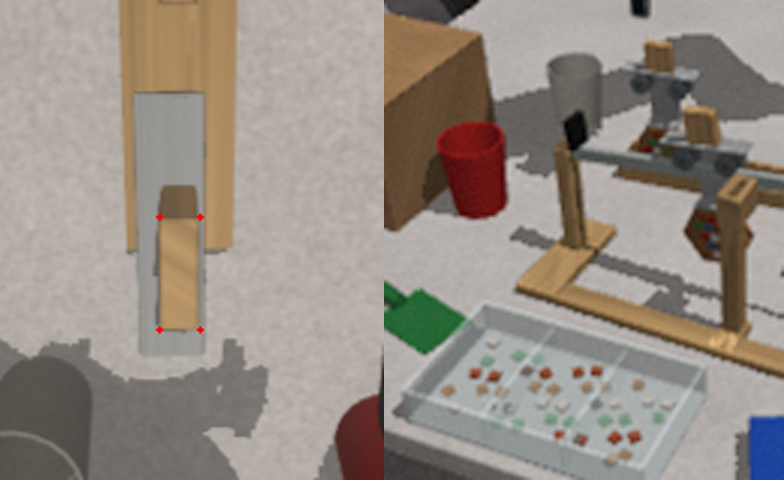

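Call:
drive_tool:
  commands: "-0.01 0.01 -0.38 0 0 0 100;0 0 -0.395 0 0 0 100;0 0 0 0 0 0 100;0 0 0 0 0 0 0;0 0 0 0 0 0 0;0 0 0 0 0 0 0;0 0 0 0 0 0 0;0 0 0 0 0 0 0;0 0 0 0 0 0 0"
  force: 60

```text
time_s: 11.88
eef_pos: [450.9, -224.3, 178.6]
ee_rot: [0.003, 0.679, 0.734, 0.003]
force: [0.9, 0.8, -0.4]
grip_width: 0.144
grip_force: 0.0
```

Call:
drive_tool:
  commands: "0 0 0 0 0 0 0;0 0 0 0 0 0 0;0 0 0 0 0 0 0;0 0 0.2 0 0 0 0;0 0 0.3 0 0 0 0;0 0 0.35 0 0 0 0;0 0 0.25 0 0 0 0;0.143 0.2 0 0 0 0 0;0.143 0.33 0 0 0 0 0;0.143 0.33 0 0 0 0 0;0.143 0.33 0 0 0 0 0;0.143 0.33 0 0 0 0 0;0.143 0.33 0 0 0 0 0;0.143 0.33 0 0 0 0 0;0.143 0.33 0 0 0 0 0;0.143 0.33 0 0 0 0 0;0 0.135 0 0 0 0 0;0 0 0 0 0 0 0;0 0 0 0 0 0 0"

```text
time_s: 13.47
eef_pos: [579.0, 73.5, 287.4]
ee_rot: [0.002, 0.679, 0.734, 0.002]
force: [-0.6, -0.7, -1.3]
grip_width: 0.136
grip_force: 59.2
```

Call:
drive_tool:
  commands: "0 0 -0.13 0.076 -0.003 -0.074 0;0 0 -0.13 0.076 -0.003 -0.074 0;0.1 0 0 0 0 0 0;0.25 0 0 0 0 0 0;0.25 0 0 0 0 0 0;0.12 0 0 0 0 0 0;0.047 0 0 0 0 0 0;0 0 0 0 0 0 0;0 0 0 0 0 0 0;0 0 0 0 0 0 0"

```text
time_s: 14.3
eef_pos: [655.3, 73.0, 262.1]
ee_rot: [-0.036, 0.72, 0.692, 0.048]
force: [-0.1, -0.0, -1.6]
grip_width: 0.134
grip_force: 59.4
```

```bash
python3 - <<'E'
from h import *
import pickle
p,c=shot('wrist'); pickle.dump((p,c),open('w6.pkl','wb'))
g=p['pixels'].astype(int).mean(2)
for r in (105,125,145): print(r,g[r,244:270].round().astype(int).tolist())
b,_=shot('scene'); cv2.imwrite('pics/s6.png',cv2.resize(b['pixels'][130:290,120:330],None,fx=3,fy=3,interpolation=2))
s=sense();print(s['time_s'],s['eef_pos'],s['ee_rot'],s['force'])
E
```

```text
105 [76, 77, 76, 77, 86, 130, 167, 168, 168, 168, 168, 167, 168, 168, 168, 168, 168, 143, 77, 76, 76, 75, 95, 133, 151, 150]
125 [157, 141, 105, 106, 113, 142, 168, 167, 168, 168, 168, 168, 168, 168, 168, 168, 167, 165, 157, 158, 159, 157, 157, 158, 155, 148]
145 [178, 179, 162, 122, 122, 141, 168, 167, 168, 168, 168, 168, 168, 168, 168, 168, 163, 167, 179, 176, 178, 180, 179, 179, 178, 180]
14.4 [655.46988082  73.25625588 262.33082093] [-0.03594387  0.71946443  0.69194893  0.04780848] [ 0.20550334 -0.11039663 -1.55698937]
```

View pics/s6.png

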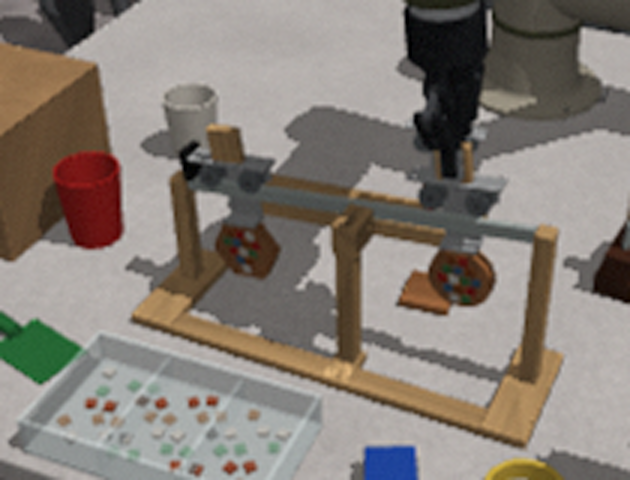

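Call:
drive_tool:
  commands: "0 0 -0.05 0 0 0 0;0 0 -0.04 0 0 0 0;0 0 -0.03 0 0 0 0;0 0 -0.01 0 0 0 0;0 0 -0.01 0 0 0 0;0 0 0 0 0 0 0"

```text
time_s: 14.9
eef_pos: [655.9, 73.4, 248.2]
ee_rot: [-0.036, 0.719, 0.692, 0.048]
force: [-2.6, -0.1, 2.5]
grip_width: 0.132
grip_force: 59.9
```

Call:
drive_tool:
  commands: "0 0 -0.01 0 0 0 0;0 0 0 0 0 0 0;0 0 0 0 0 0 0"

```text
time_s: 15.15
eef_pos: [655.9, 73.4, 248.1]
ee_rot: [-0.036, 0.719, 0.692, 0.048]
force: [-5.1, -1.0, 7.3]
grip_width: 0.126
grip_force: 60.8
```

Call:
drive_tool:
  commands: "0 0 0.01 0 0 0 0;0 0 0 0 0 0 60;0 0 0 0 0 0 60;0 0 0 0 0 0 60;0 0 0 0 0 0 60;0 0 0.1 0 0 0 60;0 0 0.25 0 0 0 60;0 0 0.3 0 0 0 60;0 0 0.2 -0.076 0.003 0 60;-0.15 -0.25 0 -0.076 0.003 0 60;-0.2 -0.28 0 0 0 0 60;0 0 0 0 0 0 60;0 0 0 0 0 0 60;0 0 0 0 0 0 60"

```text
time_s: 16.32
eef_pos: [621.2, 20.6, 333.5]
ee_rot: [0.006, 0.721, 0.693, 0.005]
force: [0.9, -0.2, 0.2]
grip_width: 0.602
grip_force: 0.0
```

```bash
python3 - <<'E'
from h import *
import pickle
p,c=shot('wrist'); pickle.dump((p,c),open('w7.pkl','wb'))
cv2.imwrite('pics/w7.png',cv2.resize(p['pixels'][80:330,200:430],(736,600*250//250*1),interpolation=cv2.INTER_CUBIC) if 0 else cv2.resize(p['pixels'][90:290,210:410],None,fx=3,fy=3,interpolation=cv2.INTER_CUBIC))
s=sense();print(s['time_s'],s['eef_pos'],s['ee_rot'])
E
```

```text
16.3667 [621.39265909  20.79395764 333.2236055 ] [0.00545676 0.72032525 0.69359678 0.00502649]
```

View pics/w7.png

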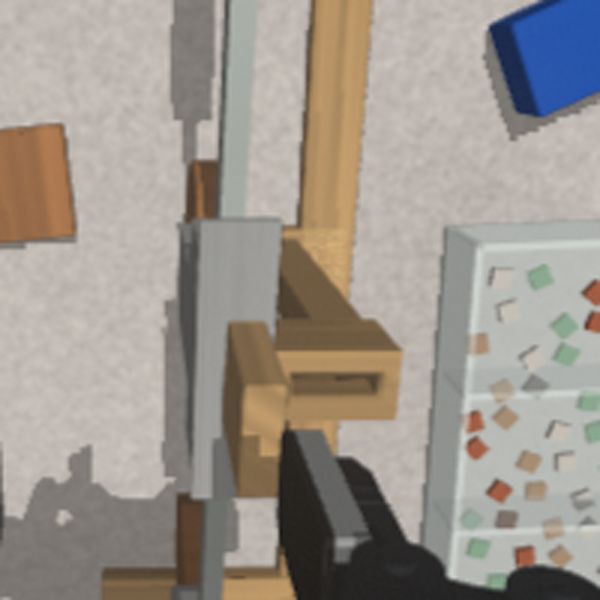

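```bash
python3 - <<'E'
from h import *
import pickle
from fit import W
S=pickle.load(open('cams.pkl','rb'));p,c=pickle.load(open('w7.pkl','rb')); P=np.load('rail.npy')
x0,y0,a,dz=P
def loc(X): d=X[:2]-P[:2]; return np.round([np.cos(a)*d[0]+np.sin(a)*d[1],-np.sin(a)*d[0]+np.cos(a)*d[1]],1)
k=lambda u,v:(u/3+210,v/3+90)
for n,q in dict(s_tl=(288,373),s_tr=(382,370),s_bl=(290,395),s_br=(383,392),s_c=(335.5,383),b_tr=(402,350),b_br=(395,418),b_bl=(288,420)).items():
    X=atz(c,k(*q),188); print(n,X.round(1),loc(X))
# bar check: edges at crop rows 50,150 visible
for r in (20,60): 
    g=p['pixels'][90+r].mean(1)[275:310].round().astype(int).tolist(); print(90+r,g,[proj(c,W(P,x,y)).round(1).tolist() for x in (-4,4) for y in (60,90)])
X,e=tri([ray(c,k(335.5,383)),ray(S['top'],(455/2.1+60,90/2.1+95)),ray(S['scene'],(319/2.5+110,234/2.5+110))]);print(X,e)
E
```

```text
s_tl [673.8 -15.8 188. ] [21.4 22.3]
s_tr [706.5 -16.1 188. ] [54.1 23.2]
s_bl [674.6 -24.1 188. ] [22.6 13.9]
s_br [707.3 -24.5 188. ] [55.2 14.9]
s_c [690.4 -20.3 188. ] [38.3 18.4]
b_tr [713.1  -9.  188. ] [60.4 30.6]
b_br [712.  -34.7 188. ] [60.4  4.9]
b_bl [674.  -33.7 188. ] [22.4  4.3]
110 [122, 123, 124, 122, 121, 120, 145, 182, 161, 96, 110, 154, 169, 168, 169, 168, 168, 168, 169, 176, 189, 193, 192, 192, 191, 190, 191, 189, 185, 183, 183, 184, 183, 181, 183] [[282.8, 179.6], [284.2, 150.3], [290.8, 179.6], [292.6, 150.3]]
150 [86, 96, 81, 73, 73, 75, 76, 79, 108, 152, 166, 166, 166, 165, 165, 166, 168, 178, 187, 185, 183, 185, 186, 185, 183, 179, 182, 187, 190, 191, 192, 187, 184, 186, 159] [[282.8, 179.6], [284.2, 150.3], [290.8, 179.6], [292.6, 150.3]]
[681.47139675 -21.71429701 177.05734385] 11.811199990953218
```

Call:
drive_tool:
  commands: "-0.163 0.178 0 0.001 0.019 0 60;-0.163 0.178 -0.083 0 0 0.153 60;-0.163 0.178 -0.083 0 0 0.153 60;-0.163 0.178 -0.083 0 0 0.153 60;-0.163 0.178 -0.083 0 0 0.153 60;-0.163 0.178 -0.083 0 0 0.153 60;-0.163 0.178 -0.083 0 0 0.153 60;-0.163 0.178 -0.083 0 0 0.153 60;-0.163 0.178 -0.083 0 0 0.153 60;-0.163 0.178 -0.083 0 0 0.153 60;-0.163 0.178 -0.083 0 0 0.153 60;-0.163 0.178 -0.083 0 0 0.153 60;0 0 -0.1 0 0 0.15 60;0 0 0 0 0 0 60;0 0 0 0 0 0 60;0 0 0 0 0 0 60"

```text
time_s: 17.7
eef_pos: [426.1, 234.0, 232.1]
ee_rot: [0.001, 0.086, 0.996, -0.0]
force: [-0.3, 0.1, 0.9]
grip_width: 0.603
grip_force: 0.0
```

```bash
python3 - <<'E'
from h import *
import pickle
p,c=shot('wrist'); pickle.dump((p,c),open('w8.pkl','wb'))
b,_=shot('scene'); 
cv2.imwrite('pics/w8.png',np.hstack([cv2.resize(p['pixels'][40:290,150:370],(422,480),interpolation=cv2.INTER_CUBIC),cv2.resize(b['pixels'][150:300,120:238],(376,480),interpolation=2)]))
s=sense();print(s['time_s'],s['eef_pos'],s['ee_rot'])
E
```

```text
17.8 [426.08355915 233.79138012 232.03066504] [ 5.69088595e-04  8.59656096e-02  9.96297897e-01 -3.00782621e-04]
```

View pics/w8.png

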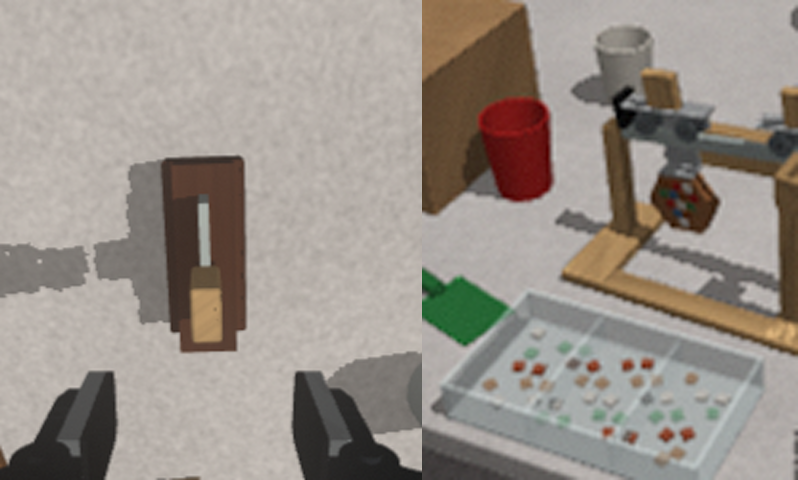

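```bash
python3 - <<'E'
from h import *
import pickle
S=pickle.load(open('cams.pkl','rb'));p,c=pickle.load(open('w8.pkl','rb'))
k=lambda u,v:(u/1.918+150,v/1.92+40)
# refine: bright wood mask
hsv=cv2.cvtColor(p['pixels'],cv2.COLOR_BGR2HSV); roi=p['pixels'][180:225,240:275].astype(int)
m=((roi[:,:,2]>150)&(roi[:,:,2]-roi[:,:,0]>50)).astype(np.uint8)
n,l,st,ce=cv2.connectedComponentsWithStats(m); i=1+st[1:,4].argmax(); 
r=cv2.minAreaRect(np.argwhere(l==i)[:,::-1].astype(np.float32)); print(r,st[i])
ctr=np.array(r[0])+[240,180]
box=cv2.boxPoints(r)+[240,180]
for z in (130,134): 
    B=np.array([atz(c,q,z)[:2] for q in box]); e=np.diff(np.vstack([B,B[:1]]),axis=0)
    print(z,atz(c,ctr,z).round(1),[(np.linalg.norm(v).round(1),np.degrees(np.arctan2(v[1],v[0])).round(1)) for v in e])
print(tri([ray(c,ctr),ray(S['top'],(231/2.1+60,255/2.1+95))]),tri([ray(c,ctr),ray(S['scene'],(558/2.5+110,204/2.5+110))]))
E
```

```text
((17.0, 24.0), (26.0, 14.0), 90.0) [ 10  11  15  27 389]
130 [433.  234.1 130. ] [(np.float64(11.9), np.float64(80.1)), (np.float64(23.9), np.float64(-9.4)), (np.float64(12.3), np.float64(-99.9)), (np.float64(23.9), np.float64(169.7))]
134 [431.5 234.4 134. ] [(np.float64(11.7), np.float64(80.1)), (np.float64(23.5), np.float64(-9.4)), (np.float64(12.1), np.float64(-99.9)), (np.float64(23.5), np.float64(169.7))]
(array([437.05207556, 234.21777099, 121.21988301]), np.float64(1.0095658258291738)) (array([432.42338329, 234.05190188, 131.57294271]), np.float64(0.18190590346905033))
```

Call:
drive_tool:
  commands: "0.06 0.005 -0.35 0 0 0.031 60;0 0 -0.4 0 0 0 60;0 0 -0.4 0 0 0 60;0 0 0 0 0 0 60;0 0 0 0 0 0 0;0 0 0 0 0 0 0;0 0 0 0 0 0 0;0 0 0 0 0 0 0;0 0 0 0 0 0 0;0 0 0 0 0 0 0;0 0 0 0 0 0 0"
  force: 50

```text
time_s: 18.72
eef_pos: [432.8, 234.7, 119.1]
ee_rot: [0.003, 0.072, 0.997, 0.0]
force: [0.4, -1.4, 6.7]
grip_width: 0.154
grip_force: 48.8
```

Call:
drive_tool:
  commands: "0 0 0.2 0 0 0 0;0 0 0.35 0 0 0 0;0 0 0.4 0 0 0 0;0 0 0.4 0 0 0 0;0 0 0.4 0 0 0 0;0 0 0.2 0 0 0.014 0;0.25 -0.25 0 0 0 0.03 0;0.276 -0.282 0 0 0 0.03 0;0.276 -0.282 0 0 0 0.03 0;0.276 -0.282 0 0 0 0.03 0;0.276 -0.282 0 0 0 0 0;0.276 -0.282 0 0 0 0 0;0.276 -0.282 0 0 0 0 0;0.276 -0.282 0 0 0 0 0;0.2 -0.2 0 0 0 0 0;0.1 -0.12 0 0 0 0 0;0 0 0 0 0 0 0;0 0 0 0 0 0 0;0 0 0 0 0 0 0"

```text
time_s: 20.3
eef_pos: [679.2, -19.2, 312.9]
ee_rot: [0.001, 0.02, 1.0, -0.0]
force: [0.7, 0.1, -0.8]
grip_width: 0.157
grip_force: 48.8
```

```bash
python3 - <<'E'
from h import *
import pickle
from fit import W
p,c=shot('wrist'); s=sense(); pickle.dump((p,c,s),open('w9.pkl','wb'))
print(s['time_s'],s['eef_pos'],s['ee_rot'],s['joints'].round(2))
X=np.array([689.9,-19.5,190]); P=np.load('rail.npy'); a=P[2]; ex=np.array([np.cos(a),np.sin(a),0]); ey=np.array([-np.sin(a),np.cos(a),0])
for n,i,j in [('slot',0,0),('blk-x-y',-22,-13),('-x+y',-22,13),('+x-y',22,-13),('+x+y',22,13)]: print(n,proj(c,X+i*ex+j*ey).round(1))
for k in ['rail_slot','keeper_tongue','keeper_grip','round_grip','hex_grip']: print(k,[(np.round(b['position']).tolist(),round(b['confidence'],2)) for b in boxes_of(p,k)[:2]])
t,ct=shot('scene')
for k in ['round_grip','hex_grip','oblong_grip','keeper_tongue']: print(k,[(np.round(b['position']).tolist(),round(b['confidence'],2)) for b in boxes_of(t,k)[:2]])
for y in(-137,-39): print(proj(ct,W(P,0,y)+[0,0,50]))
E
```

```text
20.35 [679.12158912 -18.90316324 312.85091569] [ 8.67862854e-04  1.93481736e-02  9.99812311e-01 -4.87085148e-04] [-0.2   0.66  0.8  -0.    1.68 -1.73]
slot [255.6 200. ]
blk-x-y [241.4 177.3]
-x+y [269.9 177.4]
+x-y [242.1 221.6]
+x+y [269.2 221.6]
rail_slot [([331.0, 158.0], 0.68)]
keeper_tongue [([256.0, 252.0], 0.79)]
keeper_grip [([255.0, 250.0], 0.77)]
round_grip [([218.0, 158.0], 0.87)]
hex_grip [([78.0, 155.0], 0.64), ([332.0, 162.0], 0.18)]
round_grip [([231.0, 192.0], 0.84)]
hex_grip [([200.0, 196.0], 0.71)]
oblong_grip [([198.0, 198.0], 0.17)]
keeper_tongue [([239.0, 176.0], 0.44)]
[198.06299807 177.61895619]
[225.43886325 181.29665525]
```

```bash
python3 - <<'E'
from h import *
import pickle
from fit import W
p,c,s=pickle.load(open('w9.pkl','rb')); P=np.load('rail.npy'); im=p['pixels']
# plate top ~ mid+21=bar top+30 ; plate x local -14..? sample off the tab (x=-10)
for xl in (-12,8):
  out=[]
  for yl in range(-120,30,2):
    u,v=proj(c,W(P,xl,yl)+[0,0,30]); u,v=int(round(u)),int(round(v)); out.append((yl,im[v,u].tolist()) if 0<=u<512 and 0<=v<384 else (yl,None))
  print(xl,' '.join(f"{y}:{q[0]},{q[2]}" if q else f"{y}:-" for y,q in out))
# block edges
for r in (190,200,210,216): print(r,' '.join(f"{a},{b}" for a,b in im[r,232:280][:,[0,2]].tolist()))
for col in (246,250,264): print(col,' '.join(f"{a},{b}" for a,b in im[165:240,col][:,[0,2]].tolist()))
E
```

```text
-12 -120:104,108 -118:104,108 -116:106,109 -114:106,109 -112:106,110 -110:105,109 -108:106,109 -106:107,110 -104:105,108 -102:105,108 -100:106,109 -98:104,108 -96:78,82 -94:59,62 -92:80,82 -90:87,90 -88:87,90 -86:88,92 -84:88,91 -82:89,92 -80:86,88 -78:85,90 -76:83,89 -74:82,90 -72:81,89 -70:83,90 -68:83,91 -66:81,90 -64:87,90 -62:159,162 -60:159,162 -58:158,162 -56:159,162 -54:160,163 -52:160,164 -50:159,162 -48:159,163 -46:160,164 -44:159,163 -42:159,163 -40:159,164 -38:159,163 -36:158,162 -34:158,163 -32:158,163 -30:159,163 -28:159,162 -26:158,162 -24:108,112 -22:108,112 -20:108,112 -18:108,112 -16:108,112 -14:108,113 -12:108,112 -10:108,112 -8:108,112 -6:109,114 -4:109,113 -2:108,112 0:109,113 2:158,162 4:158,162 6:158,161 8:157,162 10:158,162 12:158,162 14:156,160 16:157,161 18:156,160 20:157,162 22:157,161 24:158,161 26:157,162 28:158,162
8 -120:112,115 -118:111,115 -116:111,114 -114:111,116 -112:110,115 -110:111,115 -108:110,113 -106:110,114 -104:110,115 -102:110,113 -100:110,115 -98:105,108 -96:74,79 -94:54,86 -92:119,129 -90:139,151 -88:179,194 -86:187,202 -84:189,204 -82:17
[... 3178 characters left out ...]
03 63,102 63,103 62,103 62,103 63,103 62,103 61,102 62,103 63,103 62,103 62,103 62,103 63,103 61,102 62,103 61,102 61,102 62,103
264 159,163 161,164 160,164 162,166 162,166 162,166 161,165 162,165 164,168 163,167 163,166 163,167 164,169 160,166 120,184 107,189 108,190 107,189 107,190 107,190 107,189 107,190 107,190 107,189 106,189 107,189 106,189 107,189 108,190 107,189 107,190 106,189 107,189 108,190 106,189 106,189 107,189 107,189 107,190 107,189 106,189 106,189 107,190 105,188 107,190 106,189 106,188 106,188 106,189 104,187 106,188 106,188 105,187 95,168 69,115 60,98 61,99 59,99 61,99 61,100 61,100 62,100 62,100 63,101 62,101 59,98 61,99 62,101 60,99 60,98 60,100 60,100 59,99 58,98 60,100
```

```bash
python3 - <<'E'
from h import *
import pickle
p,c,s=pickle.load(open('w9.pkl','rb')); p7,c7=pickle.load(open('w7.pkl','rb'))
k=lambda u,v:(u/3+210,v/3+90)
for n,a,b in [('+x+y',(402,350),(268.9,219)),('+x-y',(395,418),(241.8,219)),('slot',(335.5,383),(255.7,199.7)),('slot+x',(382.5,381),(255.7,216.5)),('slot-x',(289,384),(255.7,183))]:
    X,e=tri([ray(c7,k(*a)),ray(c,b)]); print(n,X.round(1),e.round(2))
# plate top edge (z ~ TCP-1-58+34) extents along column 256
print([f"{r}:{v[0]},{v[2]}" for r,v in zip(range(150,300,3),p['pixels'][150:300:3,256].tolist())])
print(c[4],c7[4],s['eef_pos'])
for z in (205,209,213): print([proj(c,np.array([679.1+d,-18.9,z+75+0])).round(1).tolist() for d in (-60,-50,-40)])
E
```

```text
+x+y [711.2  -7.8 189.7] 1.28
+x-y [710.6 -33.9 188.5] 1.22
slot [689.8 -19.5 189.7] 0.16
slot+x [706.9 -20.1 188.7] 0.24
slot-x [673.5 -18.8 190.3] 0.26
['150:143,146', '153:145,149', '156:87,90', '159:87,90', '162:89,92', '165:168,170', '168:181,182', '171:181,183', '174:181,184', '177:179,182', '180:180,182', '183:180,182', '186:178,181', '189:178,180', '192:179,180', '195:177,179', '198:178,179', '201:177,179', '204:177,178', '207:177,178', '210:176,178', '213:176,177', '216:176,178', '219:77,106', '222:62,102', '225:62,102', '228:61,102', '231:62,102', '234:61,102', '237:60,101', '240:60,101', '243:59,100', '246:59,99', '249:59,100', '252:64,112', '255:72,126', '258:71,127', '261:72,128', '264:72,127', '267:69,123', '270:69,123', '273:71,127', '276:69,127', '279:70,127', '282:68,123', '285:66,121', '288:66,121', '291:64,116', '294:67,121', '297:68,122']
[601.19024658 -15.51562999 438.98990241] [622.01720398  98.65149778 459.7080185 ] [679.12158912 -18.90316324 312.85091569]
[[251.4, 134.6], [252.2, 152.4], [252.9, 169.6]]
[[251.3, 135.4], [252.1, 153.7], [252.8, 171.2]]
[[251.2, 136.3], [252.0, 155.0], [252.8, 173.0]]
```

```bash
cat > line.py <<'E'
from h import *
from fit import W
P=np.load('rail.npy')
def line(p,c,xl,lo,hi,st=3,dz=30):
    o=[]
    for yl in range(lo,hi,st):
        u,v=np.round(proj(c,W(P,xl,yl)+[0,0,dz])).astype(int)
        o.append(f"{yl}:{p['pixels'][v,u][0]},{p['pixels'][v,u][2]}" if 0<=u<512 and 0<=v<384 else f"{yl}:-")
    print(xl,' '.join(o))
E
python3 - <<'E'
from line import *
import pickle
p7,c7=pickle.load(open('w7.pkl','rb')); line(p7,c7,8,-80,80)
p,c=shot('wrist'); line(p,c,8,-180,75); line(p,c,-12,-180,75); print(sense()['time_s'])
t,ct=shot('scene'); cv2.imwrite('pics/s10.png',t['pixels']); line(t,ct,11,-250,75,3,9); line(t,ct,0,-210,75,3,50)
E
```

```text
8 -80:161,183 -77:102,186 -74:98,177 -71:101,182 -68:100,181 -65:93,169 -62:103,187 -59:104,189 -56:104,190 -53:102,185 -50:103,185 -47:76,135 -44:86,123 -41:173,186 -38:176,190 -35:173,187 -32:177,191 -29:176,189 -26:181,194 -23:178,192 -20:173,187 -17:176,190 -14:148,165 -11:73,129 -8:72,127 -5:71,126 -2:71,126 1:74,130 4:86,153 7:86,154 10:84,150 13:96,173 16:104,188 19:106,192 22:103,185 25:97,173 28:93,168 31:71,125 34:73,128 37:77,134 40:78,136 43:77,135 46:86,134 49:112,139 52:153,157 55:155,159 58:156,159 61:155,158 64:156,159 67:155,159 70:155,159 73:154,158 76:155,159 79:154,158
8 -180:74,126 -177:77,133 -174:80,138 -171:78,133 -168:71,120 -165:53,85 -162:52,81 -159:52,80 -156:52,80 -153:53,80 -150:52,82 -147:53,85 -144:54,86 -141:55,89 -138:55,88 -135:55,87 -132:86,101 -129:109,113 -126:111,115 -123:111,115 -120:112,116 -117:111,115 -114:111,114 -111:110,114 -108:110,114 -105:110,114 -102:111,116 -99:111,115 -96:73,79 -93:86,105 -90:123,133 -87:189,204 -84:191,205 -81:187,202 -78:191,205 -75:182,196 -72:98,118 -69:116,120 -66:113,117 -63:166,170 -60:166,171 -57:141,168 -54
[... 3014 characters left out ...]
120:178,186 -117:173,181 -114:173,181 -111:172,181 -108:177,185 -105:177,186 -102:177,185 -99:177,185 -96:181,189 -93:168,177 -90:128,133 -87:94,98 -84:98,103 -81:98,103 -78:100,106 -75:98,105 -72:100,106 -69:99,106 -66:97,103 -63:95,101 -60:95,101 -57:97,102 -54:96,103 -51:104,104 -48:85,101 -45:51,98 -42:52,97 -39:52,97 -36:48,95 -33:52,95 -30:44,89 -27:48,91 -24:50,94 -21:45,87 -18:43,85 -15:43,85 -12:60,90 -9:80,82 -6:91,90 -3:100,95 0:95,94 3:98,97 6:100,97 9:97,100 12:97,100 15:102,107 18:99,105 21:100,106 24:99,104 27:102,107 30:99,105 33:101,108 36:103,108 39:102,108 42:104,108 45:104,108 48:100,106 51:100,107 54:104,109 57:102,107 60:100,104 63:99,104 66:99,106 69:100,106 72:102,108
```

Call:
drive_tool:
  commands: "0 0 0 0 0 0 0;0 0 0 0 0 0 0;0 0 0 0 0 0 0;0 0 0 0 0 0 0;0 0 0 0 0 0 0;0 0 0 0 0 0 0;0 0 0 0 0 0 0;0 0 0 0 0 0 0;0 0 0 0 0 0 0;0 0 0 0 0 0 0;0 0 0 0 0 0 0;0 0 0 0 0 0 0;0 0 0 0 0 0 0;0 0 0 0 0 0 0;0 0 0 0 0 0 0;0 0 0 0 0 0 0;0 0 0 0 0 0 0;0 0 0 0 0 0 0;0 0 0 0 0 0 0;0 0 0 0 0 0 0"

```text
time_s: 22.62
eef_pos: [679.6, -19.9, 311.5]
ee_rot: [0.0, 0.02, 1.0, -0.0]
force: [0.6, -0.5, -0.3]
grip_width: 0.158
grip_force: 48.8
```

```bash
python3 - <<'E'
from line import *
import pickle
p,c=shot('wrist'); line(p,c,-12,-120,45); line(p,c,8,-120,45); print(sense()['time_s'])
E
```

```text
-12 -120:103,107 -117:104,108 -114:105,109 -111:106,109 -108:105,109 -105:104,108 -102:104,108 -99:103,108 -96:77,80 -93:70,72 -90:108,112 -87:109,113 -84:109,112 -81:108,111 -78:108,112 -75:109,113 -72:109,112 -69:158,162 -66:157,161 -63:157,161 -60:156,161 -57:157,161 -54:156,160 -51:157,161 -48:157,161 -45:157,161 -42:158,161 -39:157,160 -36:157,160 -33:157,161 -30:157,161 -27:157,161 -24:109,113 -21:107,112 -18:108,111 -15:108,112 -12:108,112 -9:107,111 -6:109,112 -3:108,112 0:109,114 3:158,162 6:91,104 9:82,98 12:116,124 15:89,91 18:92,97 21:94,99 24:94,98 27:101,106 30:101,107 33:105,111 36:110,115 39:111,117 42:113,120
8 -120:111,115 -117:112,115 -114:111,115 -111:110,114 -108:110,114 -105:110,114 -102:110,114 -99:111,115 -96:72,78 -93:82,101 -90:113,117 -87:112,117 -84:78,136 -81:78,136 -78:77,137 -75:79,136 -72:77,135 -69:79,139 -66:81,141 -63:111,198 -60:110,198 -57:102,184 -54:105,187 -51:112,201 -48:112,204 -45:106,190 -42:92,164 -39:70,118 -36:69,118 -33:73,127 -30:76,131 -27:123,146 -24:111,116 -21:111,116 -18:112,116 -15:113,118 -12:112,117 -9:112,117 -6:112,116 -3:112,116 0:141,145 3:163,167 6:112,135 9:58,94 12:59,94 15:122,135 18:180,182 21:180,182 24:60,94 27:58,94 30:74,124 33:98,175 36:103,182 39:103,182 42:102,180
22.6667
```

Call:
drive_tool:
  commands: "0.012 0 -0.2 0 0 0 0;0 0 -0.19 0 0 0 0;0 0 0 0 0 0 0;0 0 -0.03 0 0 0 0;0 0 -0.03 0 0 0 0;0 0 -0.03 0 0 0 0;0 0 0 0 0 0 0;0 0 0 0 0 0 0"

```text
time_s: 23.33
eef_pos: [680.9, -19.9, 264.0]
ee_rot: [0.0, 0.02, 1.0, -0.001]
force: [0.4, 0.3, -0.6]
grip_width: 0.153
grip_force: 48.8
```

Call:
drive_tool:
  commands: "0 0 -0.04 0 0 0 0;0 0 -0.04 0 0 0 0;0 0 -0.03 0 0 0 0;0 0 0 0 0 0 0;0 0 0 0 0 0 0"

```text
time_s: 23.75
eef_pos: [680.8, -19.9, 252.2]
ee_rot: [-0.0, 0.02, 1.0, -0.0]
force: [-0.4, -0.3, -0.8]
grip_width: 0.158
grip_force: 48.8
```

Call:
drive_tool:
  commands: "0 0 -0.015 0 0 0 0;0 0 -0.015 0 0 0 0;0 0 0 0 0 0 0;0 0 0 0 0 0 0"

```text
time_s: 24.08
eef_pos: [680.9, -19.9, 249.9]
ee_rot: [0.001, 0.02, 1.0, -0.001]
force: [-0.4, 0.4, 2.9]
grip_width: 0.156
grip_force: 49.2
```

Call:
drive_tool:
  commands: "0 0 -0.01 0 0 0 0;0 0 -0.005 0 0 0 0;0 0 0 0 0 0 0;0 0 0 0 0 0 0"

```text
time_s: 24.42
eef_pos: [680.9, -19.9, 249.8]
ee_rot: [0.001, 0.02, 1.0, -0.001]
force: [-2.3, -0.4, 9.6]
grip_width: 0.154
grip_force: 50.4
```

Call:
drive_tool:
  commands: "0 0 0.01 0 0 0 0;0 0 0 0 0 0 34;0 0 0 0 0 0 34;0 0 0 0 0 0 34;0 0 0 0 0 0 34;0 0 0.1 0 0 0 34;0 0 0.3 0 0 0 34;0 0 0.4 0 0 0 34;-0.2 0 0.3 0 0 0 34;-0.3 0 0 0 0 0 34;-0.3 0 0 0 0 0 34;0 0 0 0 0 0 34;0 0 0 0 0 0 34;0 0 0 0 0 0 34"

```text
time_s: 25.58
eef_pos: [601.4, -20.0, 359.9]
ee_rot: [0.001, 0.02, 1.0, -0.001]
force: [-0.1, -0.8, -0.3]
grip_width: 0.341
grip_force: 0.0
```

```bash
python3 - <<'E'
from line import *
import pickle
s=sense(); p,c=shot('wrist'); print(s['time_s'],s['eef_pos'],s['grip_width'])
line(p,c,-12,-130,40); line(p,c,8,-130,40)
# keeper grip top: expected if home at z=190+58+16
im=p['pixels'].astype(int); m=((im[:,:,2]>150)&(im[:,:,2]-im[:,:,0]>50)).astype(np.uint8)
X=np.array([680,-19.2,264]); print('exp grip top centre',proj(c,X),[proj(c,X+[dx,dy,0]).round(1).tolist() for dx in(-13,13) for dy in (-7,7)])
n,l,st,ce=cv2.connectedComponentsWithStats(m); print([(st[i].tolist(),ce[i].round(1).tolist()) for i in range(1,n) if st[i,4]>150])
t,ct=shot('scene')
for k in ['keeper_grip','keeper_tongue']: 
  for pp in (p,t): print(k,[(np.round(b['position']).tolist(),round(b['confidence'],2)) for b in boxes_of(pp,k)[:2]])
print(proj(ct,X-[0,0,16]), proj(ct,[680,-19.2,225]))
E
```

```text
25.5833 [601.35304823 -20.01593059 359.90526138] 0.3411347672701817
-12 -130:106,110 -127:106,110 -124:106,109 -121:155,157 -118:155,158 -115:156,160 -112:156,159 -109:156,159 -106:156,160 -103:154,157 -100:152,155 -97:151,154 -94:159,163 -91:159,163 -88:160,163 -85:158,161 -82:155,158 -79:154,157 -76:149,153 -73:157,161 -70:158,162 -67:158,161 -64:158,162 -61:156,159 -58:154,157 -55:150,153 -52:157,160 -49:158,161 -46:156,159 -43:157,160 -40:156,160 -37:153,156 -34:150,154 -31:149,152 -28:156,160 -25:156,160 -22:156,158 -19:156,160 -16:155,158 -13:152,155 -10:149,152 -7:156,159 -4:156,160 -1:156,160 2:114,117 5:115,118 8:117,118 11:117,119 14:118,119 17:115,117 20:97,100 23:106,109 26:174,176 29:175,176 32:175,177 35:175,177 38:176,177
8 -130:89,134 -127:164,167 -124:164,167 -121:165,168 -118:164,167 -115:163,166 -112:163,167 -109:165,168 -106:164,167 -103:163,166 -100:163,166 -97:156,159 -94:163,166 -91:158,161 -88:157,161 -85:158,161 -82:157,160 -79:158,162 -76:141,150 -73:63,103 -70:63,104 -67:62,103 -64:62,101 -61:62,103 -58:62,104 -55:61,102 -52:61,101 -49:59,96 -46:60,99 -43:6
[... 350 characters left out ...]
, 267.4], [267.0, 266.8], [252.8, 291.6], [267.8, 291.1]]
[([115, 19, 186, 58, 5248], [193.6, 49.2]), ([263, 102, 38, 40, 1288], [282.0, 121.7]), ([355, 150, 31, 27, 676], [370.3, 161.3]), ([319, 184, 61, 30, 719], [362.0, 201.0]), ([425, 216, 21, 18, 309], [435.2, 224.5]), ([73, 232, 34, 13, 201], [85.4, 238.9]), ([167, 238, 36, 12, 358], [184.1, 243.8]), ([362, 242, 29, 39, 204], [372.7, 259.8]), ([255, 268, 15, 24, 327], [262.2, 279.3])]
keeper_grip [([259.0, 262.0], 0.69)]
keeper_grip [([240.0, 192.0], 0.57)]
keeper_tongue [([263.0, 267.0], 0.89), ([343.0, 208.0], 0.29)]
keeper_tongue [([242.0, 192.0], 0.53), ([224.0, 195.0], 0.17)]
[238.69279297 184.14311953] [238.71304265 190.61476963]
```

```bash
python3 -c "
from rig import finish_job
print(finish_job())"
```

```text
the job is handed in; nothing more can be done
None
```

I handed the job in at about 26 s: the hexagonal coaster is against the rubber stop, the round one is against it, and the keeper is down in its slot, with heights agreeing to about 1 mm and its grip leaning about 2 mm; the oblong coaster, cups and bottle were not touched, but I viewed 12 pictures, two over the limit of 10.

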